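# Thread a long spatula out of a half-covered pan

### The arm

A 7-joint arm with a two-finger parallel gripper is mounted at the origin on the work surface. World frame = base frame: x ahead of the robot, y to its left, z up, the work surface at z = 0. Lengths are in m, angles in rad, forces in N, time in s.
With the tool pointing down it reaches from about 0.4 to 0.925 m from the base axis. Payload 5.6 kg.
Tool frame: the origin (TCP) lies midway between the tips of the shut fingers; the grasp point (between the pads) lies 19 mm behind it; z points along the fingers, y is the line along which they close (so a half turn about z gives the same grasp; the last joint's range is limited). The gripper opens to 85 mm and grips with 20 to 120 N. Pads are 22 mm wide; open, the fingers measure 114 mm over their backs; the gripper's body (76 mm by 85 mm) begins 54 mm behind the grasp point. The pads swing forward as they close: fully open they stand 13 mm farther back than shut.
Start: joints at [1.286, 0.468, -0.012, 1.603, 0.006, 1.071, -0.056], TCP at [0.156, -0.631, 0.231] pointing down, gripper open.
Joint ranges: [-2.53, 2.53], [-0.31, 2.02], [-1.57, 1.55], [0.28, 2.44], [-1.29, 4.43], [0.15, 1.84], [-2.92, 2.92]. Speed limits (rad/s): [2.57, 2.57, 3.14, 3.14, 3.14, 3.14, 3.14].

### API

Orientations are given as a unit quaternion [w, x, y, z].
In Python, from rig import r gives the robot as it stands.
- The arm moves only by the tool step_arm, never from a script. Its argument "series" is a list of rows, each an object of numbers: "tx", "ty", "tz": the shift along the world's x, y, z in m; "ax", "ay", "az": the turn, a rotation vector about the world's x, y, z in degrees; "fingers": the finger opening in m, from 0 to 0.0854. A call has exactly 8 rows; each row shifts and turns the commanded pose from where the row before left it; what a row does not reach is not made up. A row lasts 1/10 s, in which the tool goes at most 50 mm and 8.59 degrees, less where a joint would pass 70% of its speed; a pose out of reach is approached as far as the arm can. A call is refused whole if a number of a shift passes 0.05 or a number of a turn 8.59, either way. A call with a gripper value outside its range is refused whole. The fingers move at their own pace and stop on an object; "grip_force" is the grip in N (left out, the last holds). Time passes only in rows, so rows that do not move let the fingers close, or fill a call up. It gives the time, the measured TCP pose, the force, the opening and the grip force at its end, in the units of the state.
- r.get_obs(): the state, without advancing time (a new reading comes with each control period).
- r.grab_frame(name): name is "scene" or "top" or "wrist"; returns a dict with "color" (384x512x3 uint8, red, green, blue), "vfov" (degrees; the focal length in pixels is half the picture's height over the tangent of half this angle, whatever the lens; pixels are square), "cx", "cy" (the principal point, pixels), "k1" (the pictures are not rectified: a ray, as slopes to the right and down, at radius r is drawn at 1 + k1 r^2 times it, then the intrinsics apply), "R" (3x3) and "t" (3): a world point X has camera coordinates R X + t; the wrist camera has in their place "T_tool_cam" (4x4, takes a point from camera to tool coordinates, whose origin is the TCP and whose axes are the flange's). Camera axes: x right, y down, z forward; pixel columns grow to the right and rows downward; lengths in m; the calibration is good to about 2 mm. A picture is of the moment at which its call begins: read the wrist's pose just before it. There is no depth.
- r.job_done(): hands the job in; it is judged then, once.
The state is a dict: "t": time; "q": joint angles; "joint_velocities": joint speeds; "tau": joint torques, N m; "eef_pos": TCP position; "orientation": TCP orientation; "contact_force": force on the tool from outside, world axes, zero at the start; "torque": the same for the moment, N m; "opening": finger opening in m; "gripper_force": force on a finger pad.
Only numpy, scipy, OpenCV 4.12 (cv2) and the standard library are available. Lean on these libraries where they do the work, as an engineer would, in place of code of your own. Each camera call takes 0.05 s, during which the arm holds its last target. There are 200 camera calls.

### The job

Lift the loose lid off the steel pan by its knob and set it down flat on the free part of the white cutting board, without dropping it. Then take the long wooden spatula out of the pan, tilting it so that it comes blade first through the opening, which is shorter than the spatula, and finish while holding it still in the gripper, in the air, with every part of it at least 5 cm above the top of the pan. Leave the half onions on the board and the little salt dish on the pan's cover where they are.

Things in the scene. Friction and masses are not known exactly. Their poses are not given: they have to be found in the camera images.
- pan: Shallow steel pan, immovable. Outer 330 x 176 mm (x, y), 65 mm high, walls and floor 4 mm (inner floor at z = 4 mm). Origin: centre of the underside. A fixed cover plate 3 mm thick, top at z = 65 mm, roofs it from x = -165 to 0. The opening runs from x = 0 to +150 mm, y = -76 to +76 mm; a lip as thick closes the rest at the +x end and the sides.
- lid_knob (a point): Centre of the black knob (upright cylinder 22 mm across, 32 mm high) of the loose steel lid on the pan's opening. Lid, about 0.3 kg: plate 166 x 168 mm (x, y), 3 mm thick, resting on the pan's top; a recessed bottom, 140 x 142 mm, reaches 6 mm lower. This point is over the lid's centre, 25 mm above that lowest face, 16 mm above the plate's top.
- spatula_mid (a point): Centre of a wooden spatula, 260 mm long, 0.11 kg, flat on the pan's floor; x from handle to blade (roughly the pan's +x). Handle 22 mm wide, 18 mm thick, x = -130 to +74 mm, its rear under the cover; blade 50 wide, 10 thick, flush with the underside, x = +74 to +130, below the opening. This point: 9 mm above the underside; centre of mass about 10 mm from it towards the blade.
- spatula_blade_end (a point): Middle of the end face of the spatula's blade, 5 mm above its underside.
- spatula_handle_end (a point): Middle of the end face of the spatula's handle, 9 mm above its underside.
- board: White plastic cutting board, immovable, 340 x 240 mm (x, y), 15 mm thick. Origin: centre of the underside. Two half onions stand near its +x end (beyond x = +80 mm); the rest is free.
- onion0: half onion, flat side down, 68 mm across, 34 mm high, at the far left corner of the board; leave alone. Origin: centre of its underside.
- onion1: half onion like the other, at the far right corner of the board; leave alone. Origin: centre of its underside.
- salt_dish: small white dish, 60 mm across, 28 mm high, standing on the pan's fixed cover; leave alone. Origin: centre of its underside.
There are look-alikes about, which are no part of the job. Leave any purple or turquoise look-alike of the part that bears lid_knob alone.

How it is judged:
On the way, in this order (a step that is already met when the one before it is completed fails the run):
1. the lid lies flat on the cutting board, let go and at rest (z of lid in the frame of board between 0.009 and 0.021 m and x of lid in the frame of board between -0.15 and 0.15 m and y of lid in the frame of board between -0.1 and 0.1 m and angle between lid's own z axis and vertical below 0.07 rad and contact force between lid and the fingers below 0.1 N and linear speed of lid below 0.03 m/s), for 0.2 s.
2. the spatula is threaded diagonally: blade end above the opening while the handle end is still below the cover (height (world z) of spatula_blade_end above 0.08 m and height (world z) of spatula_handle_end below 0.062 m and contact force between spatula and the fingers above 0.5 N), for 0.05 s.
At the end, for the whole second after the job is handed in: The lid lies flat on the board (centre at least 20 mm inside its edges, tilt under 4 degrees), let go and at rest; the gripper holds the spatula still (under 30 mm/s), both ends more than 110 mm above the worktop (the pan is 65 mm high), and nothing else touches it (all of step 1 and height (world z) of each of spatula_blade_end, spatula_handle_end above 0.11 m and contact force between spatula and the fingers above 1 N and linear speed of spatula below 0.03 m/s and contact force between spatula and pan below 0.1 N and contact force between spatula and board below 0.1 N and contact force between spatula and lid below 0.1 N and contact force between spatula and onion0 below 0.1 N and contact force between spatula and onion1 below 0.1 N and contact force between spatula and salt_dish below 0.1 N); the arm keeps its last pose, push and grip.
It fails at once if the lid is dropped (falls freely for more than about 2 cm) (contact force between lid and the fingers below 0.05 N and linear speed of lid above 0.6 m/s).
It fails at once if a half onion or the salt dish is shifted by more than 30 mm (distance of any of onion0, onion1, salt_dish from where it was at the start of the episode above 0.03 m).
It also fails if it takes over 56 s, if anything falls off the work surface, if the arm or the gripper's body presses on something with over 40 N, if the wrist force passes 120 N, or if a joint passes its speed limit or range.

## Working session

There is one attempt and no reset: what is moved stays moved. The work goes in short steps, Python scripts to look and compute and a tool call to move; the robot and the scene stay as the last step left them, time stands still between calls to the robot, and variables do not carry over. Pictures are saved under pics/ and viewed, at most 10 in all, crops included, and the job is handed in when it is done.

Besides the shell and the picture viewer there is one more tool, called after "Emit:" in YAML: its name, and indented under it one key for each argument. step_arm: Moves the arm, as the interface text tells. Its arguments: {"type":"object","properties":{"series":{"type":"array"},"grip_force":{"type":"number"}},"required":["series"]}

```bash
mkdir -p pics; ls; cat > h.py <<'E'
import numpy as np, cv2, pickle
from scipy.spatial.transform import Rotation as Ro
from rig import r
def cam(f,obs=None):
    h=f['color'].shape[0]; F=h/2/np.tan(np.radians(f['vfov'])/2)
    K=np.array([[F,0,f['cx']],[0,F,f['cy']],[0,0,1.]])
    if 'R' in f: R,t=np.array(f['R']),np.array(f['t'])
    else:
        T=np.eye(4); T[:3,:3]=Ro.from_quat(np.roll(obs['orientation'],-1)).as_matrix(); T[:3,3]=obs['eef_pos']
        M=np.linalg.inv(T@np.array(f['T_tool_cam'])); R,t=M[:3,:3],M[:3,3]
    return K,np.array([f['k1'],0,0,0,0.]),R,t
def proj(c,X):
    K,d,R,t=c; return cv2.projectPoints(np.array(X,float).reshape(-1,3),cv2.Rodrigues(R)[0],t,K,d)[0][:,0]
def at_z(c,uv,z):
    K,d,R,t=c; n=cv2.undistortPoints(np.array(uv,float).reshape(-1,1,2),K,d)[:,0]
    D=np.c_[n,np.ones(len(n))]@R; C=-R.T@t
    return C+D*((z-C[2])/D[:,2])[:,None]
def snap(name,fn):
    o=r.get_obs(); f=r.grab_frame(name); c=cam(f,o)
    cv2.imwrite('pics/%s.png'%fn,f['color'][:,:,::-1]); pickle.dump(c,open('pics/%s.pkl'%fn,'wb')); return f,c
def load(fn): return pickle.load(open('pics/%s.pkl'%fn,'rb'))
E
python3 - <<'E'
from h import *
for n in('scene','top'): 
    f,c=snap(n,n+'0'); print(n,f['vfov'],f['k1'],-c[2].T@c[3])
o=r.get_obs(); print(o)
a=cv2.imread('pics/scene0.png');b=cv2.imread('pics/top0.png');
E
```

```text
pics
scene 46.056488076636946 -0.06386338669465769 [1.41526508 0.33600291 0.75640467]
top 50.638847108599414 0.023537889135019856 [ 0.30634649 -0.07637441  1.36590522]
{'t': 0.1, 'q': array([ 1.2859963 ,  0.46831138, -0.01163802,  1.60354604,  0.00599094,
        1.07143729, -0.05628991]), 'joint_velocities': array([ 0.00060444, -0.00155757,  0.00081211, -0.00024321,  0.00019754,
       -0.00030313,  0.00105776]), 'tau': array([ 1.16055493e-03, -5.33524704e+01,  2.16743129e-02, -2.51967949e+01,
        1.15166459e-02,  4.30092565e-03,  4.26911370e-06]), 'eef_pos': array([ 0.15547594, -0.6305926 ,  0.23041316]), 'orientation': array([-8.20427826e-04,  9.92701787e-01,  1.20592150e-01, -1.47669803e-04]), 'contact_force': array([-0.47896792,  0.06458093,  0.44471562]), 'torque': array([-0.05095104,  0.013904  , -0.01751722]), 'gripper_force': 0.0, 'opening': 0.08553160080856424}
```

View pics/scene0.png

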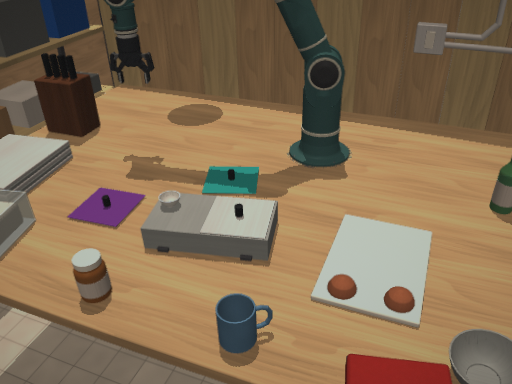

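View pics/top0.png

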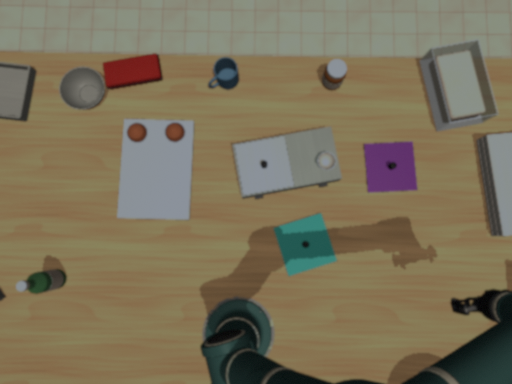

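The scene view shows the pan with its white-lidded opening (knob at 239,211) and salt dish (170,200), and the board at 320-430, 217-317. The top view has the knob at (264,164), the dish at (325,160) and the board at 118-193, 120-220, with purple and turquoise decoys nearby. I'll enlarge both.

```bash
python3 - <<'E'
from h import *
a=cv2.imread('pics/top0.png')[120:205,225:350];b=cv2.imread('pics/scene0.png')[180:265,135:290]
a=cv2.resize(a,None,fx=4,fy=4,interpolation=2)[:300]
b=cv2.resize(b,None,fx=4,fy=4,interpolation=2)[:300]
w=np.zeros((600,640,3),np.uint8);w[:300,:500]=a;w[300:,:620]=b
cv2.imwrite('pics/crop1.png',w)
c=load('top0'); print(at_z(c,[[264,164]],.09),at_z(c,[[325,159]],.093))
print(at_z(c,[[125,120],[193,121],[190,220],[118,217]],.015))
print(at_z(c,[[137,132],[175,132]],.03))
s=load('scene0'); print(at_z(s,[[355,217],[433,234],[418,318],[316,298]],.015), at_z(s,[[239,211]],.081))
E
```

```text
[[ 0.53907614 -0.07938599  0.09      ]] [[ 0.55727879 -0.27368857  0.093     ]]
[[0.69837075 0.39610878 0.015     ]
 [0.69855063 0.16492884 0.015     ]
 [0.36103638 0.16330968 0.015     ]
 [0.36815461 0.40102637 0.015     ]]
[[0.6532474  0.34861892 0.03      ]
 [0.65521926 0.22141542 0.03      ]]
[[0.37433682 0.20205985 0.015     ]
 [0.38200343 0.41210582 0.015     ]
 [0.69245422 0.40029792 0.015     ]
 [0.70846431 0.18090742 0.015     ]] [[ 0.54089477 -0.07485016  0.081     ]]
```

View pics/crop1.png

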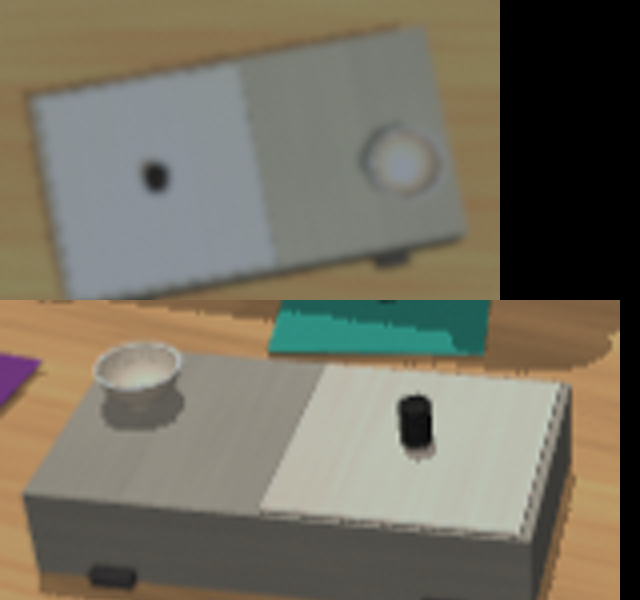

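```bash
python3 - <<'E'
from h import *
c=load('top0');s=load('scene0')
P=at_z(c,[[232.5,143.75],[331,126],[341,179.5],[241,195]],.065)
print(P)
# scene corners, crop/4+(135,180): near-left, near-right, right-far, 
S=at_z(s,np.array([[25,495-300],[532,540-300],[572,385-300]])/4+[135,180],.065);print(S)
x=(P[0]+P[3]-P[1]-P[2])/2; x2=S[1]-S[0]
for v in(x,x2):print(np.linalg.norm(v),np.degrees(np.arctan2(v[1],v[0])))
print(P.mean(0))
print('knob top',at_z(c,[[154/4+225,172/4+120]],.106),at_z(s,[[415/4+135,(422-300)/4+180]],.0845+.005))
print('salt',at_z(c,[[400/4+225,160/4+120]],.09))
B=np.array([[.5327,.2835]])
E
```

```text
[[ 0.60947598  0.02445749  0.065     ]
 [ 0.67346832 -0.2983896   0.065     ]
 [ 0.49598237 -0.32940182  0.065     ]
 [ 0.44129815 -0.00663684  0.065     ]]
[[ 0.67642203 -0.28906095  0.065     ]
 [ 0.60953622  0.03086832  0.065     ]
 [ 0.44155727 -0.00190525  0.065     ]]
0.32821450819331927 100.41584580688325
0.32684621589891655 101.80842501009249
[ 0.5550562  -0.15249269  0.065     ]
knob top [[ 0.53933497 -0.07773227  0.106     ]] [[ 0.55005292 -0.0711782   0.0895    ]]
salt [[ 0.5546218  -0.27413446  0.09      ]]
```

Emit:
step_arm:
  series:
    - {"tx":0.02,"ty":0.03,"tz":0}
    - {"tx":0.024,"ty":0.035}
    - {"tx":0.024,"ty":0.035}
    - {"tx":0.024,"ty":0.035}
    - {"tx":0.024,"ty":0.035}
    - {"tx":0.024,"ty":0.035}
    - {"tx":0.024,"ty":0.035}
    - {"tx":0.024,"ty":0.035}
  grip_force: 40

```text
schema error: expected keys tx, ty, tz, ax, ay, az, fingers
```

Emit:
step_arm:
  series:
    - {"tx":0.024,"ty":0.035}
    - {"tx":0.024,"ty":0.035}
    - {"tx":0.024,"ty":0.035}
    - {"tx":0.024,"ty":0.035}
    - {"tx":0.024,"ty":0.035}
    - {"tx":0.024,"ty":0.035}
    - {"tx":0.024,"ty":0.035,"tz":-0.01}
    - {"tx":0.015,"ty":0.02,"tz":-0.02}

```text
schema error: expected keys tx, ty, tz, ax, ay, az, fingers
```

Emit:
step_arm:
  series:
    - {"tx":0.02,"ty":0.03,"tz":0,"ax":0,"ay":0,"az":0,"fingers":0.085}
    - {"tx":0.024,"ty":0.035,"tz":0,"ax":0,"ay":0,"az":0,"fingers":0.085}
    - {"tx":0.024,"ty":0.035,"tz":0,"ax":0,"ay":0,"az":0,"fingers":0.085}
    - {"tx":0.024,"ty":0.035,"tz":0,"ax":0,"ay":0,"az":0,"fingers":0.085}
    - {"tx":0.024,"ty":0.035,"tz":0,"ax":0,"ay":0,"az":0,"fingers":0.085}
    - {"tx":0.024,"ty":0.035,"tz":0,"ax":0,"ay":0,"az":0,"fingers":0.085}
    - {"tx":0.024,"ty":0.035,"tz":0,"ax":0,"ay":0,"az":0,"fingers":0.085}
    - {"tx":0.024,"ty":0.035,"tz":0,"ax":0,"ay":0,"az":0,"fingers":0.085}
  grip_force: 40

```text
t: 0.9
eef_pos: [0.3441, -0.3544, 0.2311]
orientation: [-0.0, 0.993, 0.12, -0.0]
contact_force: [0.4, -0.3, -0.7]
opening: 0.0851
gripper_force: 0.0
```

Emit:
step_arm:
  series:
    - {"tx":0.024,"ty":0.035,"tz":0,"ax":0,"ay":0,"az":0,"fingers":0.085}
    - {"tx":0.024,"ty":0.035,"tz":0,"ax":0,"ay":0,"az":0,"fingers":0.085}
    - {"tx":0.024,"ty":0.035,"tz":0,"ax":0,"ay":0,"az":0,"fingers":0.085}
    - {"tx":0.024,"ty":0.035,"tz":0,"ax":0,"ay":0,"az":0,"fingers":0.085}
    - {"tx":0.024,"ty":0.035,"tz":0,"ax":0,"ay":0,"az":0,"fingers":0.085}
    - {"tx":0.024,"ty":0.035,"tz":0,"ax":0,"ay":0,"az":0,"fingers":0.085}
    - {"tx":0.024,"ty":0.035,"tz":-0.01,"ax":0,"ay":0,"az":0,"fingers":0.085}
    - {"tx":0.015,"ty":0.02,"tz":-0.02,"ax":0,"ay":0,"az":0,"fingers":0.085}

```text
t: 1.7
eef_pos: [0.5291, -0.0876, 0.2022]
orientation: [-0.0, 0.992, 0.122, 0.002]
contact_force: [-0.1, -0.1, 0.5]
opening: 0.0848
gripper_force: 0.0
```

```bash
python3 - <<'E'
from h import *
f,c=snap('wrist','w1'); o=r.get_obs(); print(o['eef_pos'],-c[2].T@c[3])
print(proj(c,[[.541,-.076,.1]]))
E
```

```text
[ 0.52833186 -0.08426969  0.19824904] [ 0.59761346 -0.07026804  0.34615912]
[[245.77165771 169.4061072 ]]
```

View pics/w1.png

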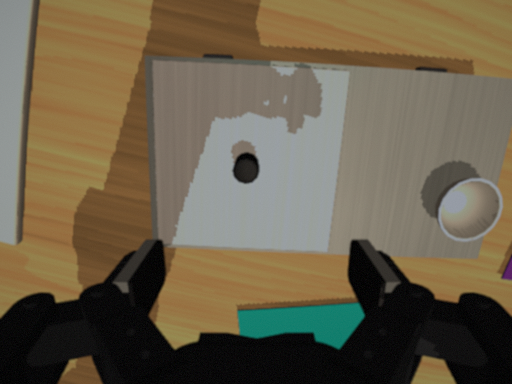

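The knob shows at (246,168), within 2 px of the prediction, so (0.541, -0.076) holds. I'll descend and grip.

Emit:
step_arm:
  series:
    - {"tx":0.013,"ty":0.008,"tz":-0.02,"ax":0,"ay":0,"az":0,"fingers":0.085}
    - {"tx":0,"ty":0,"tz":-0.03,"ax":0,"ay":0,"az":0,"fingers":0.085}
    - {"tx":0,"ty":0,"tz":-0.03,"ax":0,"ay":0,"az":0,"fingers":0.085}
    - {"tx":0,"ty":0,"tz":-0.025,"ax":0,"ay":0,"az":0,"fingers":0.085}
    - {"tx":0,"ty":0,"tz":-0.012,"ax":0,"ay":0,"az":0,"fingers":0.085}
    - {"tx":0,"ty":0,"tz":-0.006,"ax":0,"ay":0,"az":0,"fingers":0.085}
    - {"tx":0,"ty":0,"tz":0,"ax":0,"ay":0,"az":0,"fingers":0.085}
    - {"tx":0,"ty":0,"tz":0,"ax":0,"ay":0,"az":0,"fingers":0.085}

```text
t: 2.55
eef_pos: [0.5404, -0.0832, 0.0793]
orientation: [0.0, 0.993, 0.121, 0.001]
contact_force: [-0.3, 0.6, -0.6]
opening: 0.0848
gripper_force: 0.0
```

Emit:
step_arm:
  series:
    - {"tx":0,"ty":0,"tz":0,"ax":0,"ay":0,"az":0,"fingers":0.0}
    - {"tx":0,"ty":0,"tz":0,"ax":0,"ay":0,"az":0,"fingers":0.0}
    - {"tx":0,"ty":0,"tz":0,"ax":0,"ay":0,"az":0,"fingers":0.0}
    - {"tx":0,"ty":0,"tz":0,"ax":0,"ay":0,"az":0,"fingers":0.0}
    - {"tx":0,"ty":0,"tz":0,"ax":0,"ay":0,"az":0,"fingers":0.0}
    - {"tx":0,"ty":0,"tz":0,"ax":0,"ay":0,"az":0,"fingers":0.0}
    - {"tx":0,"ty":0,"tz":0,"ax":0,"ay":0,"az":0,"fingers":0.0}
    - {"tx":0,"ty":0,"tz":0,"ax":0,"ay":0,"az":0,"fingers":0.0}

```text
t: 3.35
eef_pos: [0.5395, -0.0813, 0.0789]
orientation: [-0.001, 0.993, 0.121, -0.0]
contact_force: [-1.6, 4.0, 5.9]
opening: 0.0206
gripper_force: 39.3
```

Emit:
step_arm:
  series:
    - {"tx":0,"ty":0,"tz":0,"ax":0,"ay":0,"az":0,"fingers":0.06}
    - {"tx":0,"ty":0,"tz":0,"ax":0,"ay":0,"az":0,"fingers":0.06}
    - {"tx":0,"ty":0.004,"tz":-0.003,"ax":0,"ay":0,"az":0,"fingers":0.06}
    - {"tx":0,"ty":0,"tz":-0.004,"ax":0,"ay":0,"az":0,"fingers":0.0}
    - {"tx":0,"ty":0,"tz":0,"ax":0,"ay":0,"az":0,"fingers":0.0}
    - {"tx":0,"ty":0,"tz":0,"ax":0,"ay":0,"az":0,"fingers":0.0}
    - {"tx":0,"ty":0,"tz":0,"ax":0,"ay":0,"az":0,"fingers":0.0}
    - {"tx":0,"ty":0,"tz":0,"ax":0,"ay":0,"az":0,"fingers":0.0}

```text
t: 4.15
eef_pos: [0.5394, -0.0791, 0.071]
orientation: [-0.0, 0.993, 0.121, -0.0]
contact_force: [0.3, 0.3, -2.5]
opening: 0.0208
gripper_force: 39.1
```

Emit:
step_arm:
  series:
    - {"tx":0,"ty":0,"tz":0,"ax":0,"ay":0,"az":0,"fingers":0.0}
    - {"tx":0,"ty":0,"tz":0,"ax":0,"ay":0,"az":0,"fingers":0.0}
    - {"tx":0,"ty":0,"tz":0.005,"ax":0,"ay":0,"az":0,"fingers":0.0}
    - {"tx":0,"ty":0,"tz":0.01,"ax":0,"ay":0,"az":0,"fingers":0.0}
    - {"tx":0,"ty":0,"tz":0.015,"ax":0,"ay":0,"az":0,"fingers":0.0}
    - {"tx":0,"ty":0,"tz":0.02,"ax":0,"ay":0,"az":0,"fingers":0.0}
    - {"tx":0,"ty":0,"tz":0.02,"ax":0,"ay":0,"az":0,"fingers":0.0}
    - {"tx":0,"ty":0,"tz":0.01,"ax":0,"ay":0,"az":0,"fingers":0.0}
  grip_force: 60

```text
t: 4.95
eef_pos: [0.5409, -0.0791, 0.1543]
orientation: [0.001, 0.993, 0.121, 0.002]
contact_force: [0.5, 0.7, -1.5]
opening: 0.0204
gripper_force: 58.7
```

Emit:
step_arm:
  series:
    - {"tx":-0.004,"ty":0.02,"tz":0,"ax":0,"ay":0,"az":-1,"fingers":0.0}
    - {"tx":-0.006,"ty":0.035,"tz":0,"ax":0,"ay":0,"az":-1.5,"fingers":0.0}
    - {"tx":-0.006,"ty":0.04,"tz":0,"ax":0,"ay":0,"az":-1.5,"fingers":0.0}
    - {"tx":-0.006,"ty":0.04,"tz":0,"ax":0,"ay":0,"az":-1.5,"fingers":0.0}
    - {"tx":-0.006,"ty":0.04,"tz":0,"ax":0,"ay":0,"az":-1.5,"fingers":0.0}
    - {"tx":-0.006,"ty":0.04,"tz":0,"ax":0,"ay":0,"az":-1.5,"fingers":0.0}
    - {"tx":-0.006,"ty":0.04,"tz":0,"ax":0,"ay":0,"az":-1.5,"fingers":0.0}
    - {"tx":-0.006,"ty":0.04,"tz":0,"ax":0,"ay":0,"az":-1,"fingers":0.0}

```text
t: 5.75
eef_pos: [0.4932, 0.2174, 0.1519]
orientation: [0.0, 1.0, 0.024, 0.0]
contact_force: [0.4, 0.5, -2.3]
opening: 0.0203
gripper_force: 58.9
```

Emit:
step_arm:
  series:
    - {"tx":-0.005,"ty":0.035,"tz":0,"ax":0,"ay":0,"az":0,"fingers":0.0}
    - {"tx":0,"ty":0.02,"tz":0,"ax":0,"ay":0,"az":0,"fingers":0.0}
    - {"tx":0,"ty":0.008,"tz":-0.01,"ax":0,"ay":0,"az":0,"fingers":0.0}
    - {"tx":0,"ty":0,"tz":-0.02,"ax":0,"ay":0,"az":0,"fingers":0.0}
    - {"tx":0,"ty":0,"tz":-0.025,"ax":0,"ay":0,"az":0,"fingers":0.0}
    - {"tx":0,"ty":0,"tz":-0.02,"ax":0,"ay":0,"az":0,"fingers":0.0}
    - {"tx":0,"ty":0,"tz":-0.01,"ax":0,"ay":0,"az":0,"fingers":0.0}
    - {"tx":0,"ty":0,"tz":0,"ax":0,"ay":0,"az":0,"fingers":0.0}

```text
t: 6.55
eef_pos: [0.4879, 0.2773, 0.0647]
orientation: [0.001, 1.0, 0.024, -0.001]
contact_force: [0.2, 0.6, -2.1]
opening: 0.02
gripper_force: 58.9
```

```bash
python3 - <<'E'
from h import *
f,c=snap('scene','s2'); o=r.get_obs(); print(o['eef_pos'])
a=f['color'][180:330,260:460,::-1]; cv2.imwrite('pics/s2c.png',cv2.resize(a,None,fx=4,fy=4,interpolation=2))
E
```

```text
[0.48857212 0.27805161 0.06587385]
```

View pics/s2c.png

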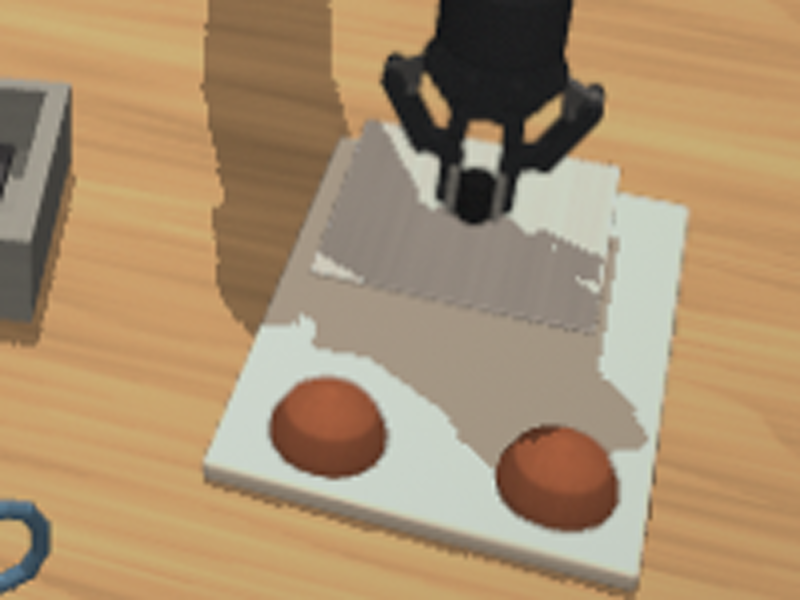

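The lid hangs level over the free part of the board, well clear of both onions. Next I'll lower it to contact.

Emit:
step_arm:
  series:
    - {"tx":0,"ty":0,"tz":-0.012,"ax":0,"ay":0,"az":0,"fingers":0.0}
    - {"tx":0,"ty":0,"tz":-0.012,"ax":0,"ay":0,"az":0,"fingers":0.0}
    - {"tx":0,"ty":0,"tz":-0.006,"ax":0,"ay":0,"az":0,"fingers":0.0}
    - {"tx":0,"ty":0,"tz":-0.003,"ax":0,"ay":0,"az":0,"fingers":0.0}
    - {"tx":0,"ty":0,"tz":-0.002,"ax":0,"ay":0,"az":0,"fingers":0.0}
    - {"tx":0,"ty":0,"tz":-0.001,"ax":0,"ay":0,"az":0,"fingers":0.0}
    - {"tx":0,"ty":0,"tz":0,"ax":0,"ay":0,"az":0,"fingers":0.0}
    - {"tx":0,"ty":0,"tz":0,"ax":0,"ay":0,"az":0,"fingers":0.0}

```text
t: 7.4
eef_pos: [0.4888, 0.279, 0.0306]
orientation: [-0.0, 1.0, 0.025, 0.0]
contact_force: [0.2, 0.0, -2.3]
opening: 0.0204
gripper_force: 58.9
```

Emit:
step_arm:
  series:
    - {"tx":0,"ty":0,"tz":-0.001,"ax":0,"ay":0,"az":0,"fingers":0.0}
    - {"tx":0,"ty":0,"tz":-0.001,"ax":0,"ay":0,"az":0,"fingers":0.0}
    - {"tx":0,"ty":0,"tz":-0.001,"ax":0,"ay":0,"az":0,"fingers":0.0}
    - {"tx":0,"ty":0,"tz":-0.001,"ax":0,"ay":0,"az":0,"fingers":0.0}
    - {"tx":0,"ty":0,"tz":0,"ax":0,"ay":0,"az":0,"fingers":0.0}
    - {"tx":0,"ty":0,"tz":0,"ax":0,"ay":0,"az":0,"fingers":0.0}
    - {"tx":0,"ty":0,"tz":0,"ax":0,"ay":0,"az":0,"fingers":0.0}
    - {"tx":0,"ty":0,"tz":0,"ax":0,"ay":0,"az":0,"fingers":0.0}

```text
t: 8.2
eef_pos: [0.4887, 0.2789, 0.0271]
orientation: [0.0, 1.0, 0.025, 0.0]
contact_force: [-2.0, -1.1, 5.3]
opening: 0.0201
gripper_force: 59.7
```

Contact reached (force reads +5 N); releasing and rising.

Emit:
step_arm:
  series:
    - {"tx":0,"ty":0,"tz":0,"ax":0,"ay":0,"az":0,"fingers":0.07}
    - {"tx":0,"ty":0,"tz":0,"ax":0,"ay":0,"az":0,"fingers":0.07}
    - {"tx":0,"ty":0,"tz":0,"ax":0,"ay":0,"az":0,"fingers":0.07}
    - {"tx":0,"ty":0,"tz":0,"ax":0,"ay":0,"az":0,"fingers":0.07}
    - {"tx":0,"ty":0,"tz":0.02,"ax":0,"ay":0,"az":0,"fingers":0.07}
    - {"tx":0,"ty":0,"tz":0.04,"ax":0,"ay":0,"az":0,"fingers":0.07}
    - {"tx":0,"ty":0,"tz":0.05,"ax":0,"ay":0,"az":0,"fingers":0.07}
    - {"tx":0,"ty":0,"tz":0.05,"ax":0,"ay":0,"az":0,"fingers":0.07}

```text
t: 9.0
eef_pos: [0.4881, 0.2787, 0.1876]
orientation: [0.0, 1.0, 0.025, -0.001]
contact_force: [1.1, 1.6, -0.4]
opening: 0.0704
gripper_force: 0.0
```

Emit:
step_arm:
  series:
    - {"tx":0.003,"ty":-0.04,"tz":0.02,"ax":0,"ay":0,"az":0,"fingers":0.07}
    - {"tx":0.003,"ty":-0.04,"tz":0.02,"ax":0,"ay":0,"az":0,"fingers":0.07}
    - {"tx":0.003,"ty":-0.04,"tz":0.02,"ax":0,"ay":0,"az":0,"fingers":0.07}
    - {"tx":0.003,"ty":-0.04,"tz":0.01,"ax":0,"ay":0,"az":0,"fingers":0.07}
    - {"tx":0.003,"ty":-0.04,"tz":0,"ax":0,"ay":0,"az":0,"fingers":0.07}
    - {"tx":0.003,"ty":-0.04,"tz":0,"ax":0,"ay":0,"az":0,"fingers":0.07}
    - {"tx":0.003,"ty":-0.04,"tz":0,"ax":0,"ay":0,"az":0,"fingers":0.07}
    - {"tx":0.003,"ty":-0.02,"tz":0,"ax":0,"ay":0,"az":0,"fingers":0.07}

```text
t: 9.8
eef_pos: [0.5123, -0.0253, 0.2563]
orientation: [0.001, 1.0, 0.023, -0.0]
contact_force: [0.3, -0.5, 0.0]
opening: 0.0698
gripper_force: 0.0
```

```bash
python3 - <<'E'
from h import *
r.grab_frame('scene');r.grab_frame('scene')
f,c=snap('wrist','w2'); o=r.get_obs(); print(o['eef_pos'],o['opening'])
g,d=snap('top','top2')
a=cv2.resize(f['color'],(800,600),interpolation=2); b=g['color'][110:230,110:350]
b=cv2.resize(b,(400,200),interpolation=2)
a[400:600,400:800]=b
cv2.imwrite('pics/w2c.png',a[:,:,::-1])
E
```

```text
[ 0.51253023 -0.02231191  0.25618623] 0.06997545463745712
```

View pics/w2c.png

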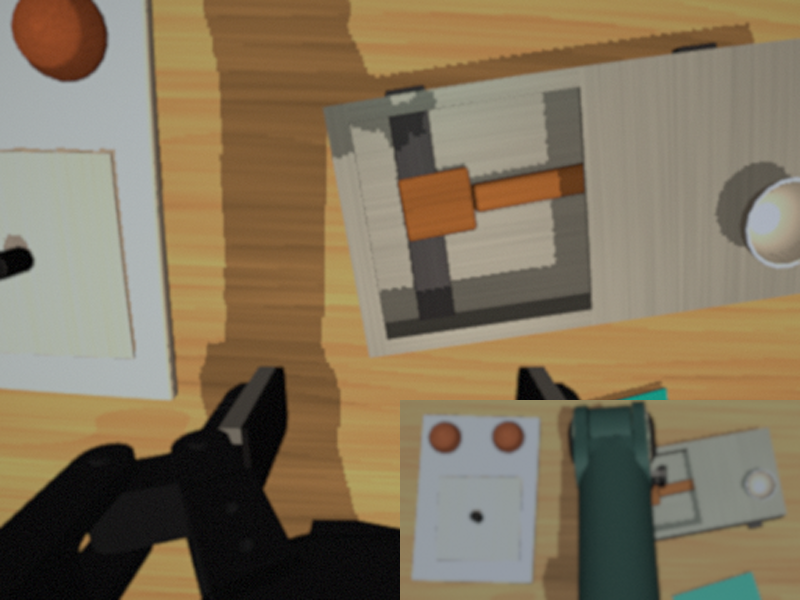

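The lid lies flat on the board. In the wrist view the blade spans (400,180)-(476,229) and the handle (474,185)-(583,192); the cover edge runs (580,68)-(592,309).

```bash
python3 - <<'E'
from h import *
c=load('w2'); s=.64
B=at_z(c,np.array([[400,180],[410,241],[466,168],[476,229]])*s,.014)
H=at_z(c,np.array([[475,185],[583,165],[477,210],[584,192]])*s,.022)
Pn=at_z(c,np.array([[325,108],[371,357],[580,68],[592,309]])*s,.065)
print(B.round(4),H.round(4),Pn.round(4),sep='\n')
end=(B[0]+B[1])/2
for n,v in dict(blade=(B[0]+B[1]-B[2]-B[3])/2,bw=B[0]-B[1],h1=H[0]-H[1],h2=H[2]-H[3],hm=end-(H[1]+H[3])/2,pan=Pn[0]-Pn[1],panl=Pn[0]-Pn[2]).items(): print(n,np.linalg.norm(v[:2]),np.degrees(np.arctan2(v[1],v[0])))
print(np.linalg.norm(H[0]-H[2]),end)
E
```

```text
[[ 0.5608 -0.0231  0.014 ]
 [ 0.5137 -0.0331  0.014 ]
 [ 0.5721 -0.0731  0.014 ]
 [ 0.5256 -0.0847  0.014 ]]
[[ 0.5602 -0.0798  0.022 ]
 [ 0.5791 -0.1602  0.022 ]
 [ 0.5415 -0.0829  0.022 ]
 [ 0.5592 -0.1638  0.022 ]]
[[ 0.6075  0.0274  0.065 ]
 [ 0.4352 -0.0071  0.065 ]
 [ 0.6398 -0.1345  0.065 ]
 [ 0.4794 -0.1657  0.065 ]]
blade 0.05213174825687806 102.87216015211663
bw 0.04814159009927771 11.997244199781473
h1 0.0826167628262309 103.25306592614963
h2 0.08279663672091074 102.33994146679338
hm 0.1376817125810838 103.38810206587024
pan 0.17568409926380324 11.317488533364847
panl 0.16508103846360236 101.29703941638135
0.018962960807499988 [ 0.53727736 -0.02808921  0.014     ]
```

Emit:
step_arm:
  series:
    - {"tx":0.004,"ty":-0.008,"tz":0,"ax":0,"ay":0,"az":8,"fingers":0.06}
    - {"tx":0.004,"ty":-0.008,"tz":0,"ax":0,"ay":0,"az":8.5,"fingers":0.06}
    - {"tx":0.004,"ty":-0.008,"tz":0,"ax":0,"ay":0,"az":8.5,"fingers":0.06}
    - {"tx":0.004,"ty":-0.008,"tz":0,"ax":0,"ay":0,"az":8.5,"fingers":0.06}
    - {"tx":0.004,"ty":-0.008,"tz":0,"ax":0,"ay":0,"az":8.5,"fingers":0.06}
    - {"tx":0.004,"ty":-0.008,"tz":0,"ax":0,"ay":0,"az":8.5,"fingers":0.06}
    - {"tx":0.004,"ty":-0.008,"tz":0,"ax":0,"ay":0,"az":8.5,"fingers":0.06}
    - {"tx":0.004,"ty":-0.008,"tz":0,"ax":0,"ay":0,"az":8.5,"fingers":0.06}
  grip_force: 90

```text
t: 10.8
eef_pos: [0.5449, -0.083, 0.2563]
orientation: [-0.0, 0.815, 0.58, 0.0]
contact_force: [0.0, 1.2, 0.0]
opening: 0.0604
gripper_force: 0.0
```

Emit:
step_arm:
  series:
    - {"tx":0.004,"ty":-0.008,"tz":-0.01,"ax":0,"ay":0,"az":8.5,"fingers":0.06}
    - {"tx":0.004,"ty":-0.008,"tz":-0.02,"ax":0,"ay":0,"az":8.5,"fingers":0.06}
    - {"tx":0.004,"ty":-0.008,"tz":-0.03,"ax":0,"ay":0,"az":8.5,"fingers":0.06}
    - {"tx":0,"ty":-0.004,"tz":-0.03,"ax":0,"ay":0,"az":7.5,"fingers":0.06}
    - {"tx":0,"ty":0,"tz":-0.02,"ax":0,"ay":0,"az":0,"fingers":0.06}
    - {"tx":0,"ty":0,"tz":0,"ax":0,"ay":0,"az":0,"fingers":0.06}
    - {"tx":0,"ty":0,"tz":0,"ax":0,"ay":0,"az":0,"fingers":0.06}
    - {"tx":0,"ty":0,"tz":0,"ax":0,"ay":0,"az":0,"fingers":0.06}

```text
t: 11.6
eef_pos: [0.5578, -0.1121, 0.1478]
orientation: [0.001, 0.62, 0.785, 0.001]
contact_force: [0.9, -0.4, -0.1]
opening: 0.06
gripper_force: 0.0
```

```bash
python3 - <<'E'
from h import *
f,c=snap('wrist','w3'); o=r.get_obs(); print(o['eef_pos'],o['orientation'],o['q'],o['opening'])
R=Ro.from_quat(np.roll(o['orientation'],-1)).as_matrix();print(R[:,1],np.degrees(np.arctan2(R[1,1],R[0,1])))
print(proj(c,[[.5373,-.0281,.014],[.557,-.114,.022]]))
E
```

```text
[ 0.55775884 -0.11241826  0.14791855] [1.27330515e-03 6.19725264e-01 7.84817522e-01 6.57544139e-04] [ 0.51793885  0.48733019 -0.48366291  1.85190297  0.2895357   0.869113
  0.12806441] 0.05959257556251527
[0.97274082 0.23188033 0.0026103 ] 13.407846410765654
[[256.1267837   77.08055632]
 [255.20802239 180.9714632 ]]
```

View pics/w3.png

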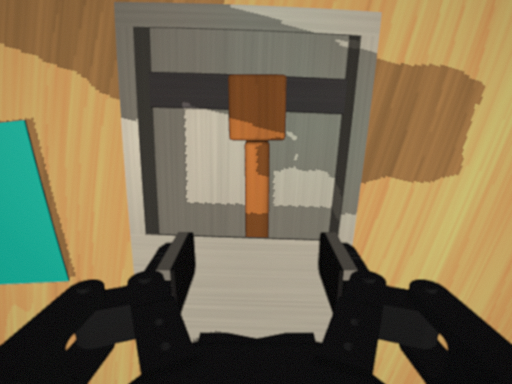

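The blade end is at (257,75) and the handle is centred on column 257, matching prediction within 2 px, so the gripper is aligned. I'll descend around the handle.

Emit:
step_arm:
  series:
    - {"tx":0,"ty":-0.002,"tz":-0.02,"ax":0,"ay":0,"az":0,"fingers":0.06}
    - {"tx":0,"ty":0,"tz":-0.03,"ax":0,"ay":0,"az":0,"fingers":0.06}
    - {"tx":0,"ty":0,"tz":-0.03,"ax":0,"ay":0,"az":0,"fingers":0.06}
    - {"tx":0,"ty":0,"tz":-0.025,"ax":0,"ay":0,"az":0,"fingers":0.06}
    - {"tx":0,"ty":0,"tz":-0.015,"ax":0,"ay":0,"az":0,"fingers":0.06}
    - {"tx":0,"ty":0,"tz":-0.01,"ax":0,"ay":0,"az":0,"fingers":0.06}
    - {"tx":0,"ty":0,"tz":-0.006,"ax":0,"ay":0,"az":0,"fingers":0.06}
    - {"tx":0,"ty":0,"tz":0,"ax":0,"ay":0,"az":0,"fingers":0.06}

```text
t: 12.45
eef_pos: [0.5569, -0.1151, 0.0105]
orientation: [0.0, 0.62, 0.785, 0.0]
contact_force: [-0.1, 0.2, 0.8]
opening: 0.0601
gripper_force: 0.0
```

Emit:
step_arm:
  series:
    - {"tx":0,"ty":0,"tz":0,"ax":0,"ay":0,"az":0,"fingers":0.06}
    - {"tx":0,"ty":0,"tz":-0.002,"ax":0,"ay":0,"az":0,"fingers":0.03}
    - {"tx":0,"ty":0,"tz":-0.001,"ax":0,"ay":0,"az":0,"fingers":0.03}
    - {"tx":0,"ty":0,"tz":0,"ax":0,"ay":0,"az":0,"fingers":0.03}
    - {"tx":0,"ty":0,"tz":0,"ax":0,"ay":0,"az":0,"fingers":0.03}
    - {"tx":0,"ty":0,"tz":0,"ax":0,"ay":0,"az":0,"fingers":0.03}
    - {"tx":0,"ty":0,"tz":0,"ax":0,"ay":0,"az":0,"fingers":0.03}
    - {"tx":0,"ty":0,"tz":0,"ax":0,"ay":0,"az":0,"fingers":0.03}

```text
t: 13.25
eef_pos: [0.5566, -0.1151, 0.0073]
orientation: [0.0, 0.62, 0.784, 0.0]
contact_force: [-0.4, 0.3, -0.5]
opening: 0.0301
gripper_force: 0.0
```

Emit:
step_arm:
  series:
    - {"tx":0,"ty":0,"tz":0,"ax":0,"ay":0,"az":0,"fingers":0}
    - {"tx":0,"ty":0,"tz":0,"ax":0,"ay":0,"az":0,"fingers":0}
    - {"tx":0,"ty":0,"tz":0,"ax":0,"ay":0,"az":0,"fingers":0}
    - {"tx":0,"ty":0,"tz":0,"ax":0,"ay":0,"az":0,"fingers":0}
    - {"tx":0,"ty":0,"tz":0,"ax":0,"ay":0,"az":0,"fingers":0}
    - {"tx":0,"ty":0,"tz":0,"ax":0,"ay":0,"az":0,"fingers":0}
    - {"tx":0,"ty":0,"tz":0.002,"ax":0,"ay":0,"az":0,"fingers":0}
    - {"tx":0,"ty":0,"tz":0.003,"ax":0,"ay":0,"az":0,"fingers":0}

```text
t: 14.05
eef_pos: [0.5561, -0.1151, 0.0119]
orientation: [-0.0, 0.62, 0.784, -0.0]
contact_force: [-0.3, -0.7, -0.8]
opening: 0.0197
gripper_force: 88.2
```

Emit:
step_arm:
  series:
    - {"tx":0,"ty":0,"tz":0.006,"ax":1.95,"ay":0.45,"az":0,"fingers":0}
    - {"tx":0,"ty":0,"tz":0.006,"ax":1.95,"ay":0.45,"az":0,"fingers":0}
    - {"tx":0,"ty":0,"tz":0.006,"ax":1.95,"ay":0.45,"az":0,"fingers":0}
    - {"tx":0,"ty":0,"tz":0.006,"ax":1.95,"ay":0.45,"az":0,"fingers":0}
    - {"tx":0,"ty":0.001,"tz":0.006,"ax":1.95,"ay":0.45,"az":0,"fingers":0}
    - {"tx":-0.0014,"ty":0.006,"tz":0.005,"ax":1.62,"ay":0.38,"az":0,"fingers":0}
    - {"tx":-0.0014,"ty":0.006,"tz":0.005,"ax":1.62,"ay":0.38,"az":0,"fingers":0}
    - {"tx":-0.0014,"ty":0.006,"tz":0.005,"ax":1.62,"ay":0.38,"az":0,"fingers":0}

```text
t: 14.85
eef_pos: [0.552, -0.0951, 0.0576]
orientation: [-0.103, 0.614, 0.778, 0.082]
contact_force: [0.1, -0.1, -0.5]
opening: 0.0198
gripper_force: 88.2
```

Emit:
step_arm:
  series:
    - {"tx":-0.0014,"ty":0.006,"tz":0.0035,"ax":1.46,"ay":0.34,"az":0,"fingers":0}
    - {"tx":-0.0014,"ty":0.006,"tz":0.0035,"ax":1.46,"ay":0.34,"az":0,"fingers":0}
    - {"tx":-0.0016,"ty":0.0067,"tz":0.0037,"ax":1.3,"ay":0.3,"az":0,"fingers":0}
    - {"tx":-0.0016,"ty":0.0067,"tz":0.0037,"ax":1.3,"ay":0.3,"az":0,"fingers":0}
    - {"tx":-0.0016,"ty":0.0067,"tz":0.0037,"ax":1.3,"ay":0.3,"az":0,"fingers":0}
    - {"tx":-0.0009,"ty":0.004,"tz":0.0053,"ax":1.95,"ay":0.45,"az":0,"fingers":0}
    - {"tx":-0.0009,"ty":0.004,"tz":0.0053,"ax":1.95,"ay":0.45,"az":0,"fingers":0}
    - {"tx":-0.0009,"ty":0.004,"tz":0.0053,"ax":1.95,"ay":0.45,"az":0,"fingers":0}

```text
t: 15.65
eef_pos: [0.5422, -0.0521, 0.0917]
orientation: [-0.19, 0.602, 0.761, 0.152]
contact_force: [0.2, -0.9, -0.5]
opening: 0.0199
gripper_force: 88.2
```

```bash
python3 - <<'E'
from h import *
f,c=snap('scene','s4'); o=r.get_obs(); print(o['eef_pos'],o['contact_force'],o['orientation'],o['opening'])
a=f['color'][100:280,100:340,::-1]; cv2.imwrite('pics/s4c.png',cv2.resize(a,(800,600),interpolation=2))
E
```

```text
[ 0.5424109  -0.05260757  0.0918284 ] [ 1.32086456 -0.14647766 -0.50811278] [-0.19018554  0.60207872  0.76031268  0.1524969 ] 0.020068908889143658
```

View pics/s4c.png

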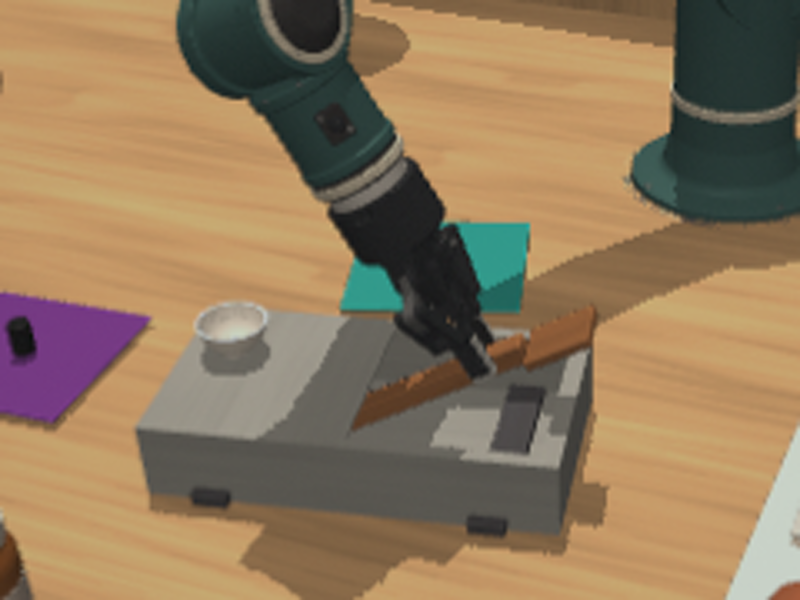

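The spatula is threaded diagonally: blade (593,315) above the opening, handle still under the cover edge near (355,425), dish in place. Now I'll slide it out along its axis and lift.

Emit:
step_arm:
  series:
    - {"tx":-0.0019,"ty":0.008,"tz":0.0044,"ax":0,"ay":0,"az":0,"fingers":0}
    - {"tx":-0.0019,"ty":0.008,"tz":0.0044,"ax":0,"ay":0,"az":0,"fingers":0}
    - {"tx":-0.0019,"ty":0.008,"tz":0.0044,"ax":0,"ay":0,"az":0,"fingers":0}
    - {"tx":-0.0019,"ty":0.008,"tz":0.0044,"ax":0,"ay":0,"az":0,"fingers":0}
    - {"tx":-0.0019,"ty":0.008,"tz":0.0044,"ax":0,"ay":0,"az":0,"fingers":0}
    - {"tx":-0.0019,"ty":0.008,"tz":0.0044,"ax":0,"ay":0,"az":0,"fingers":0}
    - {"tx":-0.0019,"ty":0.008,"tz":0.0044,"ax":0,"ay":0,"az":0,"fingers":0}
    - {"tx":-0.0019,"ty":0.01,"tz":0.0044,"ax":0,"ay":0,"az":0,"fingers":0}

```text
t: 16.5
eef_pos: [0.5268, 0.0145, 0.1268]
orientation: [-0.189, 0.602, 0.761, 0.151]
contact_force: [-0.3, -1.1, -1.8]
opening: 0.0199
gripper_force: 88.2
```

Emit:
step_arm:
  series:
    - {"tx":0,"ty":0.004,"tz":0.005,"ax":0,"ay":0,"az":0,"fingers":0}
    - {"tx":0,"ty":0,"tz":0.012,"ax":0,"ay":0,"az":0,"fingers":0}
    - {"tx":0,"ty":0,"tz":0.02,"ax":0,"ay":0,"az":0,"fingers":0}
    - {"tx":0,"ty":0,"tz":0.02,"ax":0,"ay":0,"az":0,"fingers":0}
    - {"tx":0,"ty":0,"tz":0.02,"ax":0,"ay":0,"az":0,"fingers":0}
    - {"tx":0,"ty":0,"tz":0.02,"ax":0,"ay":0,"az":0,"fingers":0}
    - {"tx":0,"ty":0,"tz":0.02,"ax":0,"ay":0,"az":0,"fingers":0}
    - {"tx":0,"ty":0,"tz":0.01,"ax":0,"ay":0,"az":0,"fingers":0}

```text
t: 17.3
eef_pos: [0.5278, 0.0178, 0.2557]
orientation: [-0.188, 0.602, 0.761, 0.152]
contact_force: [-0.6, -0.1, -2.5]
opening: 0.0198
gripper_force: 88.2
```

Emit:
step_arm:
  series:
    - {"tx":0,"ty":0,"tz":0.005,"ax":0,"ay":0,"az":0,"fingers":0}
    - {"tx":0,"ty":0,"tz":0,"ax":0,"ay":0,"az":0,"fingers":0}
    - {"tx":0,"ty":0,"tz":0,"ax":0,"ay":0,"az":0,"fingers":0}
    - {"tx":0,"ty":0,"tz":0,"ax":0,"ay":0,"az":0,"fingers":0}
    - {"tx":0,"ty":0,"tz":0,"ax":0,"ay":0,"az":0,"fingers":0}
    - {"tx":0,"ty":0,"tz":0,"ax":0,"ay":0,"az":0,"fingers":0}
    - {"tx":0,"ty":0,"tz":0,"ax":0,"ay":0,"az":0,"fingers":0}
    - {"tx":0,"ty":0,"tz":0,"ax":0,"ay":0,"az":0,"fingers":0}

```text
t: 18.1
eef_pos: [0.5269, 0.018, 0.2584]
orientation: [-0.189, 0.602, 0.761, 0.151]
contact_force: [0.0, -0.1, -0.6]
opening: 0.0197
gripper_force: 88.2
```

```bash
python3 - <<'E'
from h import *
f,c=snap('scene','s5'); o=r.get_obs(); print(o['eef_pos'],o['contact_force'],o['joint_velocities'].round(3),o['opening'])
# predicted ends: s=170 behind, 90 ahead, tilt 28deg, along d
d=np.array([-.225*.883,.974*.883,.469]); p=o['eef_pos']
print(p-.17*d,p+.09*d,proj(c,[p-.17*d,p+.09*d]))
E
```

```text
[0.52688055 0.01802033 0.25843867] [-0.37396013 -0.54406076 -1.23829351] [ 0.002 -0.002 -0.001 -0.    -0.002  0.001 -0.001] 0.019623934364095093
[ 0.5606553  -0.12818681  0.17870867] [0.5089998  0.09542411 0.30064867] [[214.44298275 179.08246162]
 [308.73171373 138.88605062]]
```

View pics/s5.png

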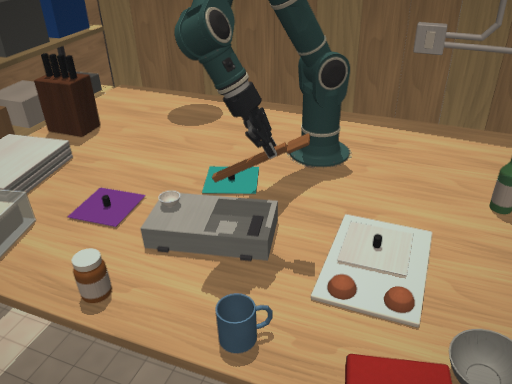

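The spatula is held in the air, with its ends at (214,179) and (308,139) as predicted: heights of about 0.18 and 0.30 m. The lid is flat on the board, and the onions and dish have not moved. I'm handing in.

```bash
python3 -c "
from rig import r
print(r.job_done())"
```

```text
the job is handed in; nothing more can be done
None
```

The job is handed in; no verdict was returned. At hand-in the lid lay flat on the board and the spatula was held still, its ends about 0.18 and 0.30 m above the worktop, with the onions and salt dish in place.

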